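# Lock the boring jig and draw its plug gauge to the red ring

### The arm

A 6-joint arm with a two-finger parallel gripper is mounted at the origin on the work surface. World frame = base frame: x ahead of the robot, y to its left, z up, the work surface at z = 0. Lengths are in mm, angles in rad, forces in N, time in s.
With the tool pointing down it reaches from about 350 to 775 mm from the base axis. Payload 7.3 kg.
Tool frame: the origin (TCP) lies at the very end of the fingers, on their centre line; the grasp point (between the pads) lies bot.grasp_offset behind it (bot.grasp_offset is the distance from the TCP to the grasp point, in mm); z points along the fingers, y is the line along which they close (so a half turn about z gives the same grasp; the last joint's range is limited). The gripper opens to 92 mm and grips with 3 to 60 N. Pads are 19 mm wide; open, the fingers measure 130 mm over their backs; the gripper's body (75 mm by 190 mm) begins 47 mm behind the grasp point.
Start: joints at [1.179, 0.342, 1.524, -0, 1.275, -0.146], TCP at [127.734, 509.246, 196.641] pointing down, gripper open.
Joint ranges: [-2.53, 2.53], [-0.77, 2.02], [0.04, 2.7], [-1, 4.14], [0.28, 2.66], [-3.11, 3.11]. Speed limits (rad/s): [2.57, 2.57, 3.14, 3.14, 3.14, 3.14].

### API

Orientations are given as [roll, pitch, yaw] about the fixed x, y, z axes, in that order (R = Rz(yaw) Ry(pitch) Rx(roll)).
In Python, from plant import bot gives the robot as it stands. The module is installed in compiled form; this text tells all that it offers.
- The arm moves only by the shell command python3 -m handwheel 'ROWS'. ROWS is JSON, a list of rows, each an object of numbers: "claw": the finger opening in mm, from 0 to 91.8; "dx", "dy", "dz": the shift along the tool's x, y, z in mm; "rx", "ry", "rz": the turn, a rotation vector about the tool's x, y, z in rad. A call has 1 to 10 rows; each row shifts and turns the commanded pose from where the row before left it, along the tool's axes as they then stand; what a row does not reach is not made up. A row lasts 1/10 s, in which the tool goes at most 50 mm and 8.59 degrees, less where a joint would pass 70% of its speed; a pose out of reach is approached as far as the arm can. A call is refused whole if a number of a shift passes 50 or a number of a turn 0.15, either way. A call with a gripper value outside its range is refused whole. The fingers move at their own pace and stop on an object; the grip force is fixed at half the most. Time passes only in rows, so rows that do not move let the fingers close. It gives the time, the measured TCP pose, the force and the opening at its end, in the units of the state.
- bot.get_obs(): the state, without advancing time (a new reading comes with each control period).
- bot.capture(name): name is "scene" or "side" or "wrist"; returns a dict with "frame" (420x560x3 uint8, red, green, blue), "camera_matrix" (3x3 intrinsics, pixels), "view" (4x4, takes a point from world to camera coordinates); the wrist camera has in their place "mount" (4x4, takes a point from camera to tool coordinates, whose origin is the TCP and whose axes are the flange's). Camera axes: x right, y down, z forward; pixel columns grow to the right and rows downward; lengths in mm; the calibration is good to about 2 mm. A picture is of the moment at which its call begins: read the wrist's pose just before it. There is no depth.
- bot.close_job(): hands the job in, once; it reports no verdict.
The state is a dict: "time": time; "joint_positions": joint angles; "dq": joint speeds; "tau": joint torques, N m; "tool_pos": TCP position; "tcp_rot": TCP orientation; "contact_force": force on the tool from outside, world axes, zero at the start; "moment": the same for the moment, N m; "grip_width": finger opening in mm.
Only numpy, scipy, OpenCV 4.12 (cv2) and the standard library are available. Lean on these libraries where they do the work, as an engineer would, in place of code of your own. Each camera call takes 0.05 s, during which the arm holds its last target. There are 200 camera calls.

### The job

On the angled boring jig, first press the orange hold-down screw knob right down, then turn it clockwise about a quarter turn until it stops. After that take the blue-handled plug gauge and draw it straight out along its leaning bore until the whole red ring stands clear of the guide block while the yellow ring is still hidden inside, and finish holding it still there in the gripper, in line with the bore and not wedged against it. Never force it sideways or pull the gauge right out, and leave everything else on the bench where it is.

Things in the scene. Friction and masses are not known exactly. Their poses are not given: they have to be found in the camera images.
- jig: The boring jig, fixed to the bench: a brown wooden base board 110 (x) x 280 (y) x 18 mm high carrying an aluminium guide block near its -y end and an orange hold-down screw knob near its +y end (95 mm from the middle). Origin: centre of the board's underside; z is up. Its position and yaw differ each time.
- guide: The aluminium guide block, 60 x 60 x 75 mm, part of the jig, leaning 15 degrees from upright towards the jig's -y (away from the knob). Origin: centre of the bore's mouth in its upper face, about 92 mm above the bench; z points out of the bore along its axis, x is the jig's x (level). The bore is round, 17.5 mm wide and 65 mm deep, closed at the bottom.
- gauge: Loose steel plug gauge, 0.2 kg, standing on the bore's floor. Origin: centre of its foot; z along the rod to the handle (any turn about z). Shank 16 mm wide from 0 to 78 mm above the foot, round blue handle 24 mm wide from 78 to 128. Yellow ring 14 to 22, red ring 38 to 46 mm above the foot. Foot 65 mm inside the mouth at first; drawn 35 mm, the mouth lies midway between the rings.
- gauge_grip (a point): Middle of the gauge's blue handle, on its axis, 103 mm above its foot, 38 mm outside the mouth at first. The rod slides freely along the bore. It can be gripped from straight above, closing along the jig's x, across the lean.
- screw_top (a point): Centre of the top of the orange knob, on its upright axis, about 60 mm above the bench when up. The knob is a bar 54 x 14 mm, 22 mm high from its top down, on a black disc 32 mm wide and 6 mm thick. At turn 0 the bar lies along the jig's x; it turns with the joint.
- screw_push (a joint): How far the screw knob is pressed down, m: 0 up, 0.006 right down at its stop. About 5 N of friction moves it; it stays where it is left, no spring.
- screw_turn (a joint): How far the screw knob is turned clockwise seen from above, rad: it starts between 0 and 0.2 and stops at 1.4. Friction about 0.05 N m; it stays where it is left.
- disc_a: Loose wooden disc, 70 mm wide, 12 mm high, bystander; origin centre of its underside.
- disc_b: A second such disc, bystander.
- offcut: Loose wooden offcut 45 x 90 x 20 mm, bystander; origin centre of its underside.
- hammer: Loose hammer, bystander.
- screwdriver: Loose screwdriver, bystander.
- glue: Yellow glue bottle, 56 mm wide, 130 mm tall, bystander; origin centre of its underside.
- bushing: Loose steel bushing, 40 mm wide, 20 mm high, bystander; origin centre of its underside.
Things that resemble listed ones, but are neither listed nor needed, are in the scene too. What is meant by the gauge is not turquoise, and is the smaller of those in its own colour.

How it is judged:
By the outcome, as a careful person would: the job done as asked, in the order asked, and still so for the second after the job is handed in, while the arm keeps its last pose, push and grip.
It also fails if it takes over 54 s, if anything falls off the work surface, if the arm or the gripper's body presses on something with over 40 N, if the wrist force passes 120 N, or if a joint passes its speed limit or range.

## Working session

There is one attempt and no reset: what is moved stays moved. The work goes in short steps, Python scripts to look and compute and a shell command to move; the robot and the scene stay as the last step left them, time stands still between calls to the robot, and variables do not carry over. Pictures are saved under pics/ and viewed, on a budget of 10 in all, crops included, one or two more only if the job needs it, and the job is handed in when it is done.

```bash
mkdir -p pics
python3 - <<'E'
from plant import bot
import cv2,numpy as np,pickle
o=bot.get_obs();print(o,bot.grasp_offset)
d={}
for n in("scene","side","wrist"):
    c=bot.capture(n);d[n]=c
    cv2.imwrite(f"pics/{n}0.png",c["frame"][:,:,::-1])
    print(n,{k:np.round(v,3).tolist() for k,v in c.items() if k!="frame"})
pickle.dump((o,d),open("d0.pkl","wb"))
a=np.vstack([d["scene"]["frame"],d["side"]["frame"]])[:,:,::-1]
E
```

```text
{'time': 0.0, 'joint_positions': array([ 1.17901649e+00,  3.42755445e-01,  1.52502498e+00, -9.57787020e-06,
        1.27542835e+00, -1.45989370e-01]), 'dq': array([-1.14683275e-03,  9.89116599e-04, -7.62186438e-05, -1.23745755e-03,
        5.74638473e-04,  2.28281335e-04]), 'tau': array([-1.30930664e-03, -4.31251681e+01, -2.44216830e+01,  7.17673148e-02,
        5.60577388e-02, -1.27595540e-04]), 'tool_pos': array([127.53970308, 508.789015  , 195.9252602 ]), 'tcp_rot': array([-3.13999239e+00, -2.26037703e-04,  2.89580480e+00]), 'contact_force': array([ 0.30244642, -0.80188942,  0.77658492]), 'moment': array([ 0.00834048, -0.02050494, -0.01981714]), 'grip_width': 91.62997112522794} 18.8
scene {'camera_matrix': [[404.23, 0.0, 279.637], [0.0, 404.23, 208.08], [0.0, 0.0, 1.0]], 'view': [[-0.736, 0.677, -0.005, 399.193], [0.555, 0.599, -0.577, -215.792], [-0.388, -0.428, -0.817, 1280.828], [0.0, 0.0, 0.0, 1.0]]}
side {'camera_matrix': [[505.511, 0.0, 276.217], [0.0, 505.511, 209.971], [0.0, 0.0, 1.0]], 'view': [[0.903, -0.43, 0.002, -459.982], [-0.242, -0.514, -0.823, 191.31], [0.355, 0.743, -0.568, 1134.638], [0.0, 0.0, 0.0, 1.0]]}
wrist {'camera_matrix': [[362.653, 0.0, 278.436], [0.0, 362.653, 215.457], [0.0, 0.0, 1.0]], 'mount': [[-0.001, -0.958, -0.286, 76.455], [1.0, -0.001, 0.0, -1.399], [-0.001, -0.286, 0.958, -188.545], [0.0, 0.0, 0.0, 1.0]]}
```

View pics/scene0.png

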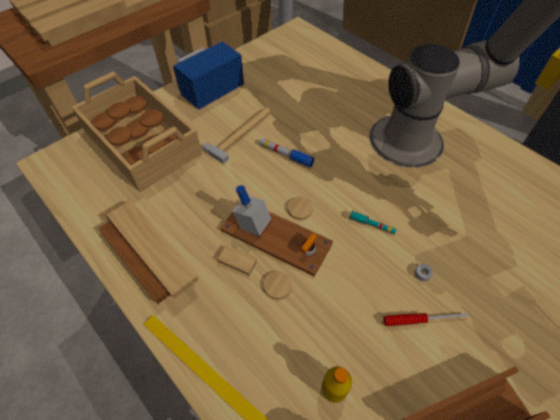

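View pics/side0.png

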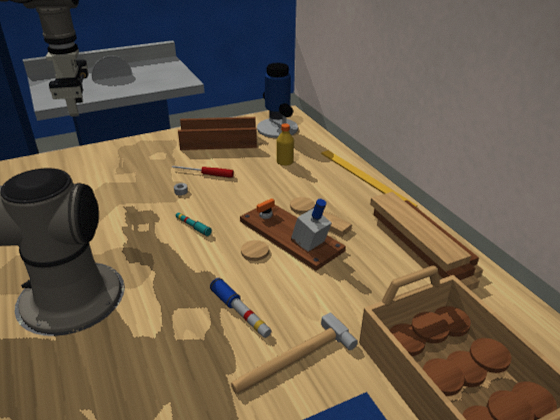

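Scene: jig knob at (309,243), blue gauge in the block at (243,195); side: knob (265,205), gauge (319,210). The larger blue gauge lying down (scene 290,152) is the decoy. Next I triangulate the knob and handle by colour.

```bash
cat > h.py <<'E'
import numpy as np,cv2
from scipy.spatial.transform import Rotation as Ro
def wpose(o):
    T=np.eye(4);T[:3,:3]=Ro.from_euler('xyz',o["tcp_rot"]).as_matrix();T[:3,3]=o["tool_pos"];return T
def cam(c,o=None):   # camera->world
    return wpose(o)@c["mount"] if "mount" in c else np.linalg.inv(c["view"])
def rays(c,px,o=None):
    M=cam(c,o);px=np.atleast_2d(px).astype(float)
    d=(np.linalg.inv(c["camera_matrix"])@np.c_[px,np.ones(len(px))].T).T@M[:3,:3].T
    return M[:3,3],d
def onz(c,px,z,o=None):
    p,d=rays(c,px,o);return p+d*((z-p[2])/d[:,2])[:,None]
def tri(l):
    A=np.zeros((3,3));b=np.zeros(3)
    for p,d in l:
        d=d.ravel()/np.linalg.norm(d);Q=np.eye(3)-np.outer(d,d);A+=Q;b+=Q@p
    x=np.linalg.solve(A,b)
    return x,[np.linalg.norm(np.cross(x-p,d.ravel()/np.linalg.norm(d))) for p,d in l]
def mask(f,h0,h1,s=150,v=60):
    return cv2.inRange(cv2.cvtColor(f,cv2.COLOR_RGB2HSV),(h0,s,v),(h1,255,255))
def blobs(m,mn=15):
    n,l,s,c=cv2.connectedComponentsWithStats(m);return [(c[i],s[i],l==i) for i in range(1,n) if s[i,4]>=mn]
def near(m,p,r=25,mn=10):
    return min((b for b in blobs(m,mn)),key=lambda b:np.hypot(*(b[0]-p)))
E
python3 - <<'E'
import pickle;from h import *
o,d=pickle.load(open("d0.pkl","rb"))
K=[];G=[];ends=[]
for n,k,g in(("scene",(309,243),(243,195)),("side",(265,205),(319,210))):
    f=d[n]["frame"]
    b=near(mask(f,3,18,190,120),k);K.append(rays(d[n],b[0]));print(n,b[0],b[1])
    b=near(mask(f,105,130,150,50),g);G.append(rays(d[n],b[0]));print(n,b[0],b[1])
    ys,xs=np.nonzero(b[2]);print(cv2.fitLine(np.c_[xs,ys].astype(np.float32),2,0,.01,.01).ravel())
k,e=tri(K);g,e2=tri(G);print(k,e,g,e2)
v=(k-g)[:2];print(np.hypot(*v),"jig yaw",np.arctan2(v[1],v[0])-np.pi/2)
E
```

```text
scene [309.2189781  241.45985401] [302 233  15  19 137]
scene [242.72357724 194.59349593] [237 186  13  18 123]
[  0.40535557   0.9141591  242.72357    194.59349   ]
side [264.76086957 202.63043478] [257 199  17   8  46]
side [316.55952381 211.48809524] [312 205  11  13  84]
[ 2.8632030e-01 -9.5813394e-01  3.1655951e+02  2.1148810e+02]
[512.96702179  77.25955384  56.6916089 ] [np.float64(0.5929600591371615), np.float64(0.5929600591370408)] [ 568.08180383 -102.85253671  124.77280124] [np.float64(2.594173458430498), np.float64(2.5941734584305816)]
188.3560574097787 jig yaw 0.2969546997916275
```

```bash
python3 -m handwheel '[{"dx":-32,"dy":-24,"dz":-8},{"dx":-32,"dy":-24,"dz":-8},{"dx":-32,"dy":-24,"dz":-8},{"dx":-32,"dy":-24,"dz":-8},{"dx":-32,"dy":-24,"dz":-8},{"dx":-32,"dy":-24,"dz":-8},{"dx":-32,"dy":-24,"dz":-6},{"dx":-32,"dy":-24},{"dx":-32,"dy":-24},{"dx":-32,"dy":-24}]'; python3 -m handwheel '[{"dx":-32,"dy":-24},{"dx":-32,"dy":-24},{"dx":-32,"dy":-24},{"dx":-32,"dy":-24},{"dx":-32,"dy":-24},{"dx":-32,"dy":-24},{"rz":-0.14},{"rz":-0.14},{"rz":-0.14},{"rz":0}]'
cat > look.py <<'E'
import sys,pickle;from plant import bot;from h import *
n=sys.argv[1];o=bot.get_obs();c=bot.capture("wrist");pickle.dump((o,c),open(n+".pkl","wb"))
cv2.imwrite(f"pics/{n}.png",c["frame"][:,:,::-1]);print(o["time"],o["tool_pos"],o["tcp_rot"],o["contact_force"],o["grip_width"])
E
python3 look.py w1
```

```text
0.15 [127.61166694 508.91326987 196.13354525] [-3.14051528e+00 -1.62451270e-04  2.89575835e+00] [0.54990945 0.21714064 0.41729999] 92.06918741035007invalid input at $[0]: expected keys claw, dx, dy, dz, rx, ry, rz
invalid input at $[0]: expected keys claw, dx, dy, dz, rx, ry, rz
```

View pics/w1.png

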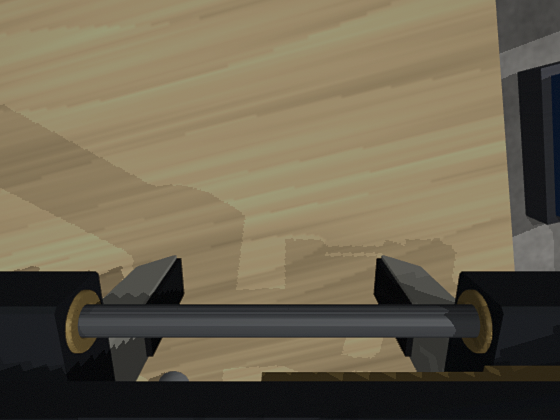

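The wrist image shows only bench, with the gripper filling rows below about 260; all seven keys are required per row.

```bash
python3 -m handwheel '[{"claw":91.8,"dx":-36,"dy":-24,"dz":-8,"rx":0,"ry":0,"rz":0},{"claw":91.8,"dx":-36,"dy":-24,"dz":-8,"rx":0,"ry":0,"rz":0},{"claw":91.8,"dx":-36,"dy":-24,"dz":-8,"rx":0,"ry":0,"rz":0},{"claw":91.8,"dx":-36,"dy":-24,"dz":-8,"rx":0,"ry":0,"rz":0},{"claw":91.8,"dx":-36,"dy":-24,"dz":-8,"rx":0,"ry":0,"rz":0},{"claw":91.8,"dx":-36,"dy":-24,"dz":-8,"rx":0,"ry":0,"rz":0},{"claw":91.8,"dx":-36,"dy":-24,"dz":-8,"rx":0,"ry":0,"rz":0},{"claw":91.8,"dx":-36,"dy":-24,"dz":0,"rx":0,"ry":0,"rz":0},{"claw":91.8,"dx":-36,"dy":-24,"dz":0,"rx":0,"ry":0,"rz":0},{"claw":91.8,"dx":-36,"dy":-24,"dz":0,"rx":0,"ry":0,"rz":0}]'; python3 -m handwheel '[{"claw":91.8,"dx":-36,"dy":-24,"dz":0,"rx":0,"ry":0,"rz":0},{"claw":91.8,"dx":-36,"dy":-24,"dz":0,"rx":0,"ry":0,"rz":0},{"claw":91.8,"dx":-36,"dy":-24,"dz":0,"rx":0,"ry":0,"rz":0},{"claw":91.8,"dx":-36,"dy":-24,"dz":0,"rx":0,"ry":0,"rz":0},{"claw":91.8,"dx":-36,"dy":-24,"dz":0,"rx":0,"ry":0,"rz":0},{"claw":91.8,"dx":-36,"dy":-24,"dz":0,"rx":0,"ry":0,"rz":0},{"claw":91.8,"dx":0,"dy":0,"dz":0,"rx":0,"ry":0,"rz":-0.14},{"claw":91.8,"dx":0,"dy":0,"dz":0,"rx":0,"ry":0,"rz":-0.14},{"claw":91.8,"dx":0,"dy":0,"dz":0,"rx":0,"ry":0,"rz":-0.14},{"claw":91.8,"dx":0,"dy":0,"dz":0,"rx":0,"ry":0,"rz":0}]'
python3 look.py w2
```

```text
time: 1.2
tool_pos: [419.4, 187.3, 252.7]
tcp_rot: [3.141, 0.0, 2.896]
contact_force: [0.6, -0.0, 0.9]
grip_width: 91.8
time: 2.2
tool_pos: [592.9, -3.5, 252.2]
tcp_rot: [3.141, -0.001, -2.966]
contact_force: [0.4, 0.2, 0.4]
grip_width: 91.7
2.2 [592.90392919  -3.51073923 252.21783947] [ 3.14127950e+00 -6.41446444e-04 -2.96640573e+00] [0.40164341 0.21038807 0.35640311] 91.68753857478774
```

View pics/w2.png

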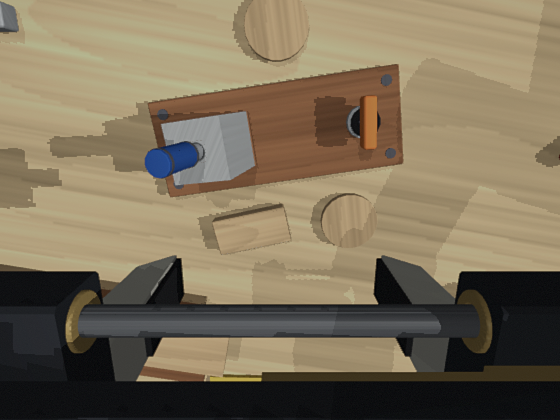

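Wrist view: orange bar top centred near (369,122) with the bar nearly vertical, gauge handle from the cap (160,163) to the bore (197,152), board corners about (149,102), (398,65), (403,161), (172,196).

```bash
cat > m2.py <<'E'
import pickle,sys;from h import *
o,c=pickle.load(open("w2.pkl","rb"));f=c["frame"]
C=onz(c,[(149,102),(398,65),(403,161),(172,196)],18,o)[:,:2]
print("corners",C.round(1).tolist(),[round(float(np.linalg.norm(C[i]-C[(i+1)%4])),1) for i in range(4)])
cen=C.mean(0);ydir=(C[1]+C[2]-C[0]-C[3]);yaw=np.arctan2(ydir[1],ydir[0])-np.pi/2;print("board c",cen,"yaw",yaw)
yh=np.array([-np.sin(yaw),np.cos(yaw)]);xh=np.array([yh[1],-yh[0]]);print("knob expected",cen+95*yh)
b=near(mask(f,3,18,190,60),(369,122));print(b[1])
m=b[2].astype(np.uint8)
r=cv2.minAreaRect(np.argwhere(m)[:,::-1].astype(np.float32));print(r)
P=onz(c,cv2.boxPoints(r),60,o);print("bar",P.round(1).tolist(),onz(c,[r[0]],60,o))
e=[np.linalg.norm(P[1]-P[0]),np.linalg.norm(P[2]-P[1])];print("sizes",e);L=(P[1]-P[0]) if e[0]>e[1] else P[2]-P[1];a=np.arctan2(L[1],L[0])%np.pi;a=a-np.pi if a>np.pi/2 else a;print("bar angle",a,"turn",yaw-a)
b=near(mask(f,105,130,120,30),(175,158));print(b[1],b[0]);xs=np.argwhere(b[2])[:,::-1].astype(np.float32)
print(cv2.minAreaRect(xs),cv2.fitLine(xs,2,0,.01,.01).ravel())
for p,z in (((160,163),152.9),((197,152),92)):
    q=onz(c,[p],z,o)[0,:2];print("gauge",q,"jig",(q-cen)@xh,(q-cen)@yh)
E
python3 m2.py
```

```text
corners [[536.7, -161.1], [451.7, 101.6], [551.3, 135.0], [639.6, -126.2]] [276.1, 105.0, 275.7, 108.7]
board c [544.82837928 -12.64920824] yaw 0.31970669127213625
knob expected [514.97100711  77.53691778]
[360  97   4  51 144]
((361.5, 122.0), (50.0, 3.0), 90.0)
bar [[493.5, 60.2, 60.0], [493.0, 63.1, 60.0], [541.0, 74.9, 60.0], [541.6, 71.9, 60.0]] [[516.83077748  67.42075732  60.        ]]
sizes [np.float64(2.996753660906175), np.float64(49.44234420415793)]
bar angle 0.24068040129658524 turn 0.079026289975551
[161 142  36  32 636] [182.08176101 155.22955975]
((180.54795837402344, 154.79452514648438), (28.323959350585938, 31.132944107055664), 69.44395446777344) [  0.7620979    0.64746183 182.08176    155.22955   ]
gauge [ 575.39264292 -103.68477175] jig 0.4041035088627254 -96.0285620846434
gauge [571.04878242 -87.77343509] jig 1.2811008714781345 -79.5582665774168
```

Run:
```python
import pickle;from h import *
o,c=pickle.load(open("w2.pkl","rb"));f=c["frame"];H=cv2.cvtColor(f,cv2.COLOR_RGB2HSV)
for p in((370,110),(372,140),(363,120),(340,90),(160,163),(180,155),(150,160)):print(p,H[p[1],p[0]])
m=cv2.inRange(H,(5,190,150),(20,255,255));b=near(m,(369,122));r=cv2.minAreaRect(np.argwhere(b[2])[:,::-1].astype(np.float32));print(b[1],r)
m=cv2.inRange(H,(9,190,190),(20,255,255));b=near(m,(369,122));r=cv2.minAreaRect(np.argwhere(b[2])[:,::-1].astype(np.float32));print(b[1],r)
P=onz(c,cv2.boxPoints(r),60,o);print(P.round(1).tolist(),P.mean(0))
m=cv2.inRange(H,(105,100,20),(130,255,255));b=near(m,(175,158));print(b[1],b[0]);r=cv2.minAreaRect(np.argwhere(b[2])[:,::-1].astype(np.float32));print(r,cv2.boxPoints(r))
```

```text
(370, 110) [ 14 166 178]
(372, 140) [ 15 167 179]
(363, 120) [ 12 190  94]
(340, 90) [ 13 133 130]
(160, 163) [109 186 136]
(180, 155) [110 193 123]
(150, 160) [110 188 134]Traceback (most recent call last):
  File "<stdin>", line 4, in <module>
  File "h.py", line 24, in near
    return min((b for b in blobs(m,mn)),key=lambda b:np.hypot(*(b[0]-p)))
ValueError: min() iterable argument is empty
```

Run:
```python
import pickle;from h import *
o,c=pickle.load(open("w2.pkl","rb"));f=c["frame"];H=cv2.cvtColor(f,cv2.COLOR_RGB2HSV)
m=cv2.inRange(H,(9,155,155),(20,255,255));b=near(m,(369,122),mn=100);r=cv2.minAreaRect(np.argwhere(b[2])[:,::-1].astype(np.float32));print(b[1],r)
P=onz(c,cv2.boxPoints(r),60,o);print(P.round(1).tolist(),P.mean(0));L=max(P[1]-P[0],P[2]-P[1],key=np.linalg.norm);print(np.arctan2(L[1],L[0]),np.linalg.norm(P[1]-P[0]),np.linalg.norm(P[2]-P[1]))
m=cv2.inRange(H,(100,100,20),(130,255,255));b=near(m,(175,158));print(b[1],b[0]);r=cv2.minAreaRect(np.argwhere(b[2])[:,::-1].astype(np.float32));print(r,cv2.boxPoints(r))
```

```text
[365  96  12  53 629] ((370.5, 122.0), (52.0, 11.0), 90.0)
[[491.7, 64.9, 60.0], [489.8, 75.7, 60.0], [539.7, 88.5, 60.0], [541.7, 77.2, 60.0]] [515.7394238   76.56930069  60.        ]
0.25087959247832964 10.980345236283693 51.46091991919481
[161 142  36  32 652] [181.96779141 155.25766871]
((180.55471801757812, 155.02554321289062), (28.450105667114258, 31.269489288330078), 70.01689147949219) [[160.99997 147.     ]
 [190.38684 136.31387]
 [200.10947 163.05109]
 [170.7226  173.73721]]
```

Bar centre is about (515.5, 77) with size 51×11 mm at z=60, close to the given 54×14. It agrees with the board-derived knob (515, 77.5) and the two-view triangulation. Moving above it.

```bash
python3 -m handwheel '[{"claw":60,"dx":0,"dy":0,"dz":0,"rx":0,"ry":0,"rz":-0.075},{"claw":60,"dx":18.3,"dy":32.4,"dz":0,"rx":0,"ry":0,"rz":0},{"claw":60,"dx":18.3,"dy":32.4,"dz":0,"rx":0,"ry":0,"rz":0},{"claw":60,"dx":18.3,"dy":32.4,"dz":0,"rx":0,"ry":0,"rz":0},{"claw":50,"dx":0,"dy":0,"dz":44,"rx":0,"ry":0,"rz":0},{"claw":50,"dx":0,"dy":0,"dz":44,"rx":0,"ry":0,"rz":0},{"claw":50,"dx":0,"dy":0,"dz":40,"rx":0,"ry":0,"rz":0},{"claw":50,"dx":0,"dy":0,"dz":20,"rx":0,"ry":0,"rz":0},{"claw":50,"dx":0,"dy":0,"dz":0,"rx":0,"ry":0,"rz":0}]'
python3 look.py w3
python3 - <<'E'
import cv2
from plant import bot
c=bot.capture("side")["frame"][150:280,200:370,::-1];a=cv2.resize(c,None,fx=3.2,fy=3.2)
s=bot.capture("scene")["frame"][170:290,200:370,::-1]
cv2.imwrite("pics/s3.png",a)
E
```

```text
time: 3.15
tool_pos: [513.5, 77.4, 101.8]
tcp_rot: [3.14, -0.006, -2.895]
contact_force: [-0.6, 0.2, -0.0]
grip_width: 50.1
3.15 [513.50377253  77.44080955 101.8196971 ] [ 3.13996284 -0.00618892 -2.89539343] [-0.64020619  0.18075928 -0.03587755] 50.10481760172099
```

View pics/s3.png

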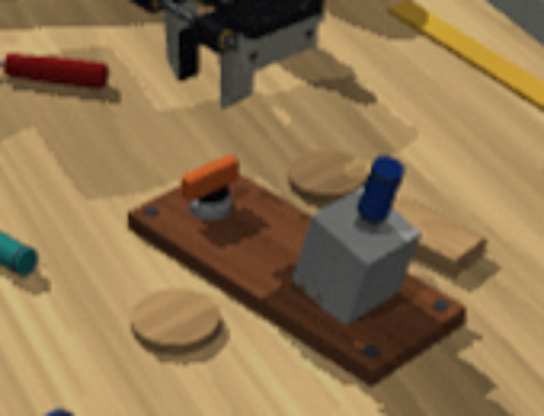

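Side crop: gripper above, bar at crop (211,178), finger tips at about (185,75) and (237,100). I check that against the projection.

Run:
```python
import pickle;from h import *
o,d=pickle.load(open("d0.pkl","rb"));c=d["side"]
ty=np.array([-.248,.969,0])
for p in([513.5,77.4,102]-35*ty,[513.5,77.4,102]+35*ty,[515.5,77,60],[513.5,77.4,102],[513.5,77.4,102]):
    q=c["camera_matrix"]@(c["view"]@np.r_[p,1])[:3];q=q[:2]/q[2];print(p,q,(q-[200,150])*3.2)
```

```text
[522.18   43.485 102.   ] [273.52338197 193.75153638] [235.27482229 140.0049164 ]
[504.82  111.315 102.   ] [256.68565041 182.71473735] [181.3940813  104.68715951]
[515.5, 77, 60] [265.87660703 201.4644031 ] [210.8051425  164.68608993]
[513.5, 77.4, 102] [264.96312724 188.14045921] [207.88200716 122.04946947]
[513.5, 77.4, 102] [264.96312724 188.14045921] [207.88200716 122.04946947]
```

Finger tips appear about 11 px higher than predicted, while the column matches. Checking with the scene camera and the start picture before going lower.

Run:
```python
import pickle;from h import *
from plant import bot
o,d=pickle.load(open("d0.pkl","rb"))
def pr(c,p):
    q=c["camera_matrix"]@(c["view"]@np.r_[p,1])[:3];return (q[:2]/q[2]).round(1)
print("start",pr(d["side"],o["tool_pos"]))
ob=bot.get_obs();T=wpose(ob);print(ob["tool_pos"],ob["grip_width"])
c=bot.capture("scene");a=c["frame"][150:290,230:400,::-1];a=cv2.resize(a,None,fx=3,fy=3)
w,oo=pickle.load(open("w3.pkl","rb"))[::-1]
for s in(-35,35):print("tip",(pr(c,T[:3,3]+s*T[:3,1])-[230,150])*3)
print("knob",(pr(c,[515.5,77,60])-[230,150])*3)
s=d["side"]["frame"][60:140,30:130,::-1];s=cv2.resize(s,None,fx=2.5,fy=2.5);b=np.zeros((420,290,3),np.uint8);b[:200,:250]=s
cv2.imwrite("pics/s4.png",np.hstack([a,b]))
print("start in crop",(pr(d["side"],o["tool_pos"])-[30,60])*2.5+[510,0])
```

```text
start [ 79.5 118.3]
[516.82252093  77.32675041 105.99837245] 49.88162697779046
tip [200.7 225. ]
tip [276.9 266.1]
knob [236.1 273.6]
start in crop [633.75 145.75]
```

View pics/s4.png

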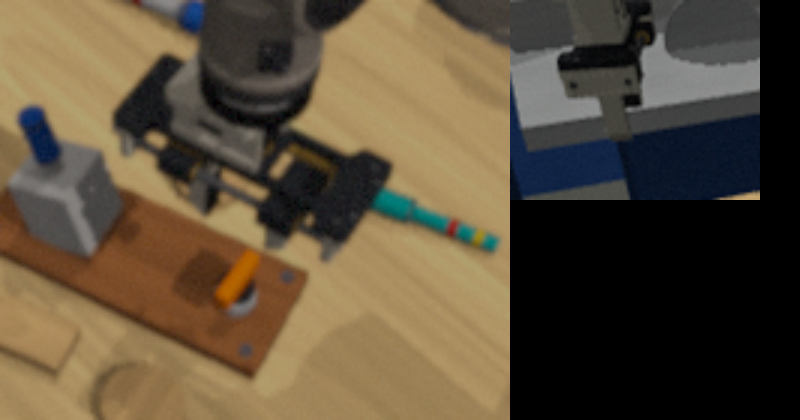

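View pics/w3.png

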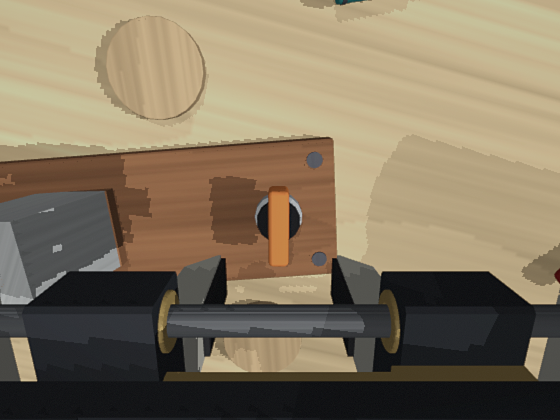

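The two fixed views and the wrist picture all show the finger ends about 30 mm behind the reported TCP, while x and y agree (bar column 279 lies on the tool centre line). So I press first with closed fingers in small steps, letting contact tell the true tip height.

```bash
python3 -m handwheel '[{"claw":0,"dx":1,"dy":0,"dz":20,"rx":0,"ry":0,"rz":0},{"claw":0,"dx":0,"dy":0,"dz":10,"rx":0,"ry":0,"rz":0},{"claw":0,"dx":0,"dy":0,"dz":0,"rx":0,"ry":0,"rz":0},{"claw":0,"dx":0,"dy":0,"dz":0,"rx":0,"ry":0,"rz":0},{"claw":0,"dx":0,"dy":0,"dz":0,"rx":0,"ry":0,"rz":0}]'
python3 -m handwheel '[{"claw":0,"dx":0,"dy":0,"dz":4,"rx":0,"ry":0,"rz":0},{"claw":0,"dx":0,"dy":0,"dz":4,"rx":0,"ry":0,"rz":0},{"claw":0,"dx":0,"dy":0,"dz":4,"rx":0,"ry":0,"rz":0},{"claw":0,"dx":0,"dy":0,"dz":2,"rx":0,"ry":0,"rz":0},{"claw":0,"dx":0,"dy":0,"dz":0,"rx":0,"ry":0,"rz":0}]'
python3 -m handwheel '[{"claw":0,"dx":0,"dy":0,"dz":2,"rx":0,"ry":0,"rz":0},{"claw":0,"dx":0,"dy":0,"dz":1,"rx":0,"ry":0,"rz":0},{"claw":0,"dx":0,"dy":0,"dz":0,"rx":0,"ry":0,"rz":0}]'
```

```text
time: 3.85
tool_pos: [515.5, 77.1, 75.5]
tcp_rot: [-3.141, 0.002, -2.893]
contact_force: [0.3, -0.3, -0.7]
grip_width: 15.0
time: 4.35
tool_pos: [514.5, 77.0, 60.1]
tcp_rot: [3.141, -0.001, -2.892]
contact_force: [0.4, 0.1, -0.0]
grip_width: 0.3
time: 4.65
tool_pos: [514.8, 77.0, 57.5]
tcp_rot: [3.141, -0.0, -2.892]
contact_force: [0.5, -0.8, -0.4]
grip_width: 0.2
```

```bash
python3 -m handwheel '[{"claw":0,"dx":0,"dy":0,"dz":2,"rx":0,"ry":0,"rz":0},{"claw":0,"dx":0,"dy":0,"dz":0,"rx":0,"ry":0,"rz":0}]'
python3 -m handwheel '[{"claw":0,"dx":0,"dy":0,"dz":2,"rx":0,"ry":0,"rz":0},{"claw":0,"dx":0,"dy":0,"dz":0,"rx":0,"ry":0,"rz":0}]'
python3 -m handwheel '[{"claw":0,"dx":0,"dy":0,"dz":2,"rx":0,"ry":0,"rz":0},{"claw":0,"dx":0,"dy":0,"dz":0,"rx":0,"ry":0,"rz":0}]'; python3 look.py w4
python3 - <<'E'
import cv2
from plant import bot
c=bot.capture("side")["frame"][150:280,200:370,::-1]
s=bot.capture("scene")["frame"][170:300,220:390,::-1]
cv2.imwrite("pics/s5.png",cv2.resize(__import__("numpy").hstack([c,s]),(800,306)))
E
```

```text
time: 4.85
tool_pos: [514.7, 77.1, 55.4]
tcp_rot: [3.141, -0.0, -2.892]
contact_force: [-0.7, -0.2, -0.1]
grip_width: 0.4
time: 5.05
tool_pos: [514.7, 77.1, 53.4]
tcp_rot: [3.141, -0.0, -2.892]
contact_force: [-0.6, -0.9, -0.3]
grip_width: 0.2
time: 5.25
tool_pos: [514.7, 77.0, 51.4]
tcp_rot: [3.141, -0.0, -2.892]
contact_force: [0.5, 0.1, 0.3]
grip_width: 0.3
5.25 [514.67820887  77.04992662  51.36043537] [ 3.14143452e+00 -3.71640941e-04 -2.89233693e+00] [0.472496   0.10065193 0.29514742] 0.28784703717851085
```

View pics/s5.png

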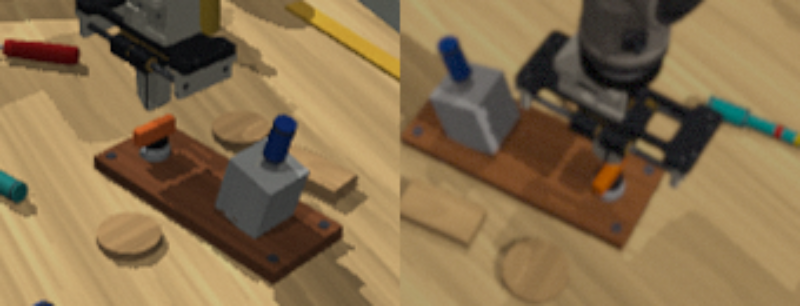

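Both views show the closed fingertips still clearly above the bar, so the TCP reading does not match the real fingertip. I continue down to contact.

```bash
for i in 1 2 ; do python3 -m handwheel '[{"claw":0,"dx":0,"dy":0,"dz":3,"rx":0,"ry":0,"rz":0},{"claw":0,"dx":0,"dy":0,"dz":0,"rx":0,"ry":0,"rz":0}]' | egrep 'tool|force'; done;  python3 -m handwheel '[{"claw":0,"dx":0,"dy":0,"dz":2,"rx":0,"ry":0,"rz":0},{"claw":0,"dx":0,"dy":0,"dz":0,"rx":0,"ry":0,"rz":0}]'| egrep 'tool|force'; python3 -m handwheel '[{"claw":0,"dx":0,"dy":0,"dz":2,"rx":0,"ry":0,"rz":0},{"claw":0,"dx":0,"dy":0,"dz":0,"rx":0,"ry":0,"rz":0}]'| egrep 'tool|force'
```

```text
tool_pos: [514.6, 77.0, 48.3]
contact_force: [-0.0, -1.0, -0.2]
tool_pos: [514.6, 77.0, 45.2]
contact_force: [-0.4, 0.7, -0.1]
tool_pos: [514.7, 77.0, 43.4]
contact_force: [0.0, 0.0, 0.5]
tool_pos: [514.7, 77.0, 41.4]
contact_force: [-0.3, 0.1, 0.2]
```

```bash
python3 -m handwheel '[{"claw":0,"dx":0,"dy":0,"dz":2,"rx":0,"ry":0,"rz":0},{"claw":0,"dx":0,"dy":0,"dz":0,"rx":0,"ry":0,"rz":0}]' | egrep 'tool|force';  python3 -m handwheel '[{"claw":0,"dx":0,"dy":0,"dz":2,"rx":0,"ry":0,"rz":0},{"claw":0,"dx":0,"dy":0,"dz":0,"rx":0,"ry":0,"rz":0}]'| egrep 'tool|force'; python3 -m handwheel '[{"claw":0,"dx":0,"dy":0,"dz":2,"rx":0,"ry":0,"rz":0},{"claw":0,"dx":0,"dy":0,"dz":0,"rx":0,"ry":0,"rz":0}]'| egrep 'tool|force'
```

```text
tool_pos: [514.7, 77.1, 39.4]
contact_force: [0.1, 1.0, -0.0]
tool_pos: [514.7, 77.1, 37.4]
contact_force: [1.3, 0.3, -0.1]
tool_pos: [514.7, 77.0, 35.4]
contact_force: [-0.8, 1.3, 0.5]
```

```bash
python3 -m handwheel '[{"claw":0,"dx":0,"dy":0,"dz":1,"rx":0,"ry":0,"rz":0},{"claw":0,"dx":0,"dy":0,"dz":0,"rx":0,"ry":0,"rz":0}]' | egrep 'tool|force';  python3 -m handwheel '[{"claw":0,"dx":0,"dy":0,"dz":1,"rx":0,"ry":0,"rz":0},{"claw":0,"dx":0,"dy":0,"dz":0,"rx":0,"ry":0,"rz":0}]'| egrep 'tool|force'
```

```text
tool_pos: [514.8, 77.1, 34.5]
contact_force: [0.2, -0.2, 0.2]
tool_pos: [514.8, 77.0, 33.5]
contact_force: [0.1, 0.3, -0.5]
```

```bash
python3 -m handwheel '[{"claw":0,"dx":0,"dy":0,"dz":1.5,"rx":0,"ry":0,"rz":0},{"claw":0,"dx":0,"dy":0,"dz":0,"rx":0,"ry":0,"rz":0}]' | egrep 'tool|force';  python3 -m handwheel '[{"claw":0,"dx":0,"dy":0,"dz":1.5,"rx":0,"ry":0,"rz":0},{"claw":0,"dx":0,"dy":0,"dz":0,"rx":0,"ry":0,"rz":0}]'| egrep 'tool|force'; python3 -m handwheel '[{"claw":0,"dx":0,"dy":0,"dz":1.5,"rx":0,"ry":0,"rz":0},{"claw":0,"dx":0,"dy":0,"dz":0,"rx":0,"ry":0,"rz":0}]'| egrep 'tool|force'
```

```text
tool_pos: [514.7, 77.0, 31.9]
contact_force: [-0.4, 0.9, 0.1]
tool_pos: [514.7, 77.1, 30.4]
contact_force: [-1.3, 0.3, -0.8]
tool_pos: [514.9, 77.1, 29.2]
contact_force: [-0.2, -0.6, 0.8]
```

Run:
```python
import cv2,numpy as np
from plant import bot
c=bot.capture("side")["frame"][165:235,230:300,::-1]
s=bot.capture("scene")["frame"][195:265,270:340,::-1]
cv2.imwrite("pics/s6.png",cv2.resize(np.hstack([c,s]),(800,400)))
```

```text
(no output)
```

View pics/s6.png

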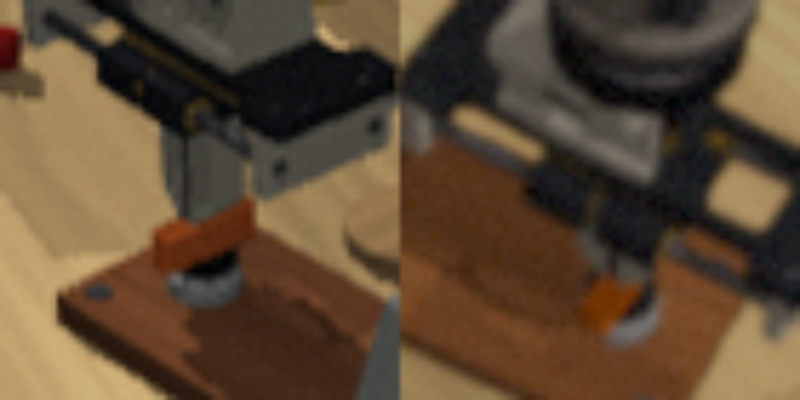

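The closed fingertips now sit just at the bar top (side crop (210,215)), with the tool reading 29. A few more small steps to contact.

```bash
python3 -m handwheel '[{"claw":0,"dx":0,"dy":0,"dz":1,"rx":0,"ry":0,"rz":0},{"claw":0,"dx":0,"dy":0,"dz":0,"rx":0,"ry":0,"rz":0}]' | egrep 'tool|force';  python3 -m handwheel '[{"claw":0,"dx":0,"dy":0,"dz":1,"rx":0,"ry":0,"rz":0},{"claw":0,"dx":0,"dy":0,"dz":0,"rx":0,"ry":0,"rz":0}]'| egrep 'tool|force'; python3 -m handwheel '[{"claw":0,"dx":0,"dy":0,"dz":1,"rx":0,"ry":0,"rz":0},{"claw":0,"dx":0,"dy":0,"dz":0,"rx":0,"ry":0,"rz":0}]'| egrep 'tool|force'
```

```text
tool_pos: [514.9, 77.0, 28.2]
contact_force: [-1.0, -0.4, 2.9]
tool_pos: [515.0, 77.0, 27.1]
contact_force: [-0.4, 1.2, 2.6]
tool_pos: [514.9, 77.0, 26.1]
contact_force: [-1.2, 0.3, 2.5]
```

```bash
python3 -m handwheel '[{"claw":0,"dx":0,"dy":0,"dz":1,"rx":0,"ry":0,"rz":0},{"claw":0,"dx":0,"dy":0,"dz":0,"rx":0,"ry":0,"rz":0}]' | egrep 'tool|force';  python3 -m handwheel '[{"claw":0,"dx":0,"dy":0,"dz":1,"rx":0,"ry":0,"rz":0},{"claw":0,"dx":0,"dy":0,"dz":0,"rx":0,"ry":0,"rz":0}]'| egrep 'tool|force'
```

```text
tool_pos: [514.9, 77.1, 25.0]
contact_force: [0.1, 0.7, 3.4]
tool_pos: [514.9, 77.1, 24.1]
contact_force: [-0.1, -1.6, 3.8]
```

```bash
python3 -m handwheel '[{"claw":0,"dx":0,"dy":0,"dz":1,"rx":0,"ry":0,"rz":0},{"claw":0,"dx":0,"dy":0,"dz":0,"rx":0,"ry":0,"rz":0}]' | egrep 'tool|force';  python3 -m handwheel '[{"claw":0,"dx":0,"dy":0,"dz":0.7,"rx":0,"ry":0,"rz":0},{"claw":0,"dx":0,"dy":0,"dz":0,"rx":0,"ry":0,"rz":0}]'| egrep 'tool|force'; python3 -m handwheel '[{"claw":0,"dx":0,"dy":0,"dz":0.5,"rx":0,"ry":0,"rz":0},{"claw":0,"dx":0,"dy":0,"dz":0,"rx":0,"ry":0,"rz":0}]'| egrep 'tool|force'
```

```text
tool_pos: [515.1, 77.0, 24.0]
contact_force: [-2.6, -0.1, 12.0]
tool_pos: [515.2, 77.1, 23.9]
contact_force: [-4.4, 0.2, 18.0]
tool_pos: [515.2, 77.1, 23.8]
contact_force: [-6.3, -1.1, 21.7]
```

The screw is at its stop: it moved at about 4 N, then the force rose to 22 N with no travel. True fingertips are therefore 30 mm behind the reported TCP. Now lift, open, straddle the bar and grip.

```bash
python3 -m handwheel '[{"claw":0,"dx":0,"dy":0,"dz":-22,"rx":0,"ry":0,"rz":0},{"claw":46,"dx":0,"dy":0,"dz":0,"rx":0,"ry":0,"rz":0},{"claw":46,"dx":0,"dy":0,"dz":0,"rx":0,"ry":0,"rz":0},{"claw":46,"dx":0,"dy":0,"dz":0,"rx":0,"ry":0,"rz":0},{"claw":46,"dx":0,"dy":0,"dz":0,"rx":0,"ry":0,"rz":0},{"claw":46,"dx":0,"dy":0,"dz":0,"rx":0,"ry":0,"rz":0}]'; python3 -m handwheel '[{"claw":46,"dx":0,"dy":0,"dz":12,"rx":0,"ry":0,"rz":0},{"claw":46,"dx":0,"dy":0,"dz":12,"rx":0,"ry":0,"rz":0},{"claw":46,"dx":0,"dy":0,"dz":12,"rx":0,"ry":0,"rz":0},{"claw":46,"dx":0,"dy":0,"dz":0,"rx":0,"ry":0,"rz":0}]'; python3 -m handwheel '[{"claw":0,"dx":0,"dy":0,"dz":0,"rx":0,"ry":0,"rz":0},{"claw":0,"dx":0,"dy":0,"dz":0,"rx":0,"ry":0,"rz":0},{"claw":0,"dx":0,"dy":0,"dz":0,"rx":0,"ry":0,"rz":0},{"claw":0,"dx":0,"dy":0,"dz":0,"rx":0,"ry":0,"rz":0},{"claw":0,"dx":0,"dy":0,"dz":0,"rx":0,"ry":0,"rz":0}]'
```

```text
time: 10.1
tool_pos: [514.4, 77.1, 43.2]
tcp_rot: [3.141, -0.001, -2.892]
contact_force: [0.4, -0.5, -0.3]
grip_width: 35.6
time: 10.5
tool_pos: [513.1, 77.0, 5.5]
tcp_rot: [3.14, -0.004, -2.892]
contact_force: [-0.8, -0.3, 0.4]
grip_width: 46.1
time: 11.0
tool_pos: [515.0, 77.6, 8.3]
tcp_rot: [3.141, 0.001, -2.893]
contact_force: [-0.8, -0.2, 1.4]
grip_width: 13.7
```

Gripped, width 13.7. Turning clockwise.

```bash
python3 -m handwheel '[{"claw":0,"dx":0,"dy":0,"dz":0,"rx":0,"ry":0,"rz":0.12},{"claw":0,"dx":0,"dy":0,"dz":0,"rx":0,"ry":0,"rz":0.12},{"claw":0,"dx":0,"dy":0,"dz":0,"rx":0,"ry":0,"rz":0.12},{"claw":0,"dx":0,"dy":0,"dz":0,"rx":0,"ry":0,"rz":0.12},{"claw":0,"dx":0,"dy":0,"dz":0,"rx":0,"ry":0,"rz":0.12},{"claw":0,"dx":0,"dy":0,"dz":0,"rx":0,"ry":0,"rz":0.12},{"claw":0,"dx":0,"dy":0,"dz":0,"rx":0,"ry":0,"rz":0.12},{"claw":0,"dx":0,"dy":0,"dz":0,"rx":0,"ry":0,"rz":0.12},{"claw":0,"dx":0,"dy":0,"dz":0,"rx":0,"ry":0,"rz":0.12},{"claw":0,"dx":0,"dy":0,"dz":0,"rx":0,"ry":0,"rz":0}]'; python3 -c "
from plant import bot;o=bot.get_obs();print(o['moment'],o['joint_positions'])"; python3 -m handwheel '[{"claw":0,"dx":0,"dy":0,"dz":0,"rx":0,"ry":0,"rz":0.08},{"claw":0,"dx":0,"dy":0,"dz":0,"rx":0,"ry":0,"rz":0.04},{"claw":0,"dx":0,"dy":0,"dz":0,"rx":0,"ry":0,"rz":0}]'; python3 -c "
from plant import bot;o=bot.get_obs();print(o['moment'],o['joint_positions'])"
```

```text
time: 12.0
tool_pos: [515.1, 77.8, 8.3]
tcp_rot: [3.14, -0.0, 2.31]
contact_force: [-0.3, 4.9, 2.8]
grip_width: 13.5
[ 0.81675146  0.13203155 -0.06383379] [ 1.97210969e-03  5.63960390e-01  1.76267347e+00  1.43186240e-03
  8.14138363e-01 -7.37786754e-01]
time: 12.3
tool_pos: [515.1, 77.8, 8.3]
tcp_rot: [3.14, -0.0, 2.193]
contact_force: [0.2, 6.0, 3.0]
grip_width: 13.6
[ 0.88220835  0.14274754 -0.04208074] [ 2.00506522e-03  5.63984520e-01  1.76257547e+00  1.43579281e-03
  8.14155306e-01 -6.21390079e-01]
```

```bash
for s in 1; do python3 -m handwheel '[{"claw":0,"dx":0,"dy":0,"dz":0,"rx":0,"ry":0,"rz":0.04},{"claw":0,"dx":0,"dy":0,"dz":0,"rx":0,"ry":0,"rz":0.04},{"claw":0,"dx":0,"dy":0,"dz":0,"rx":0,"ry":0,"rz":0}]' >/dev/null;python3 -c "
from plant import bot;o=bot.get_obs();print(o['moment'],o['contact_force'],o['tcp_rot'])"; python3 -m handwheel '[{"claw":0,"dx":0,"dy":0,"dz":0,"rx":0,"ry":0,"rz":0.04},{"claw":0,"dx":0,"dy":0,"dz":0,"rx":0,"ry":0,"rz":0}]' >/dev/null; python3 -c "
from plant import bot;o=bot.get_obs();print(o['moment'],o['contact_force'],o['tcp_rot'])"; done
```

```text
[ 0.84471309  0.1014386  -0.01851743] [-0.36848411  5.24201205  2.67808378] [ 3.14029953e+00 -5.17683582e-04  2.11323007e+00]
[ 0.90388346  0.18953152 -0.02075544] [-0.96188177  5.27823962  2.34142463] [ 3.14033127e+00 -5.44167090e-04  2.07337344e+00]
```

```bash
python3 -m handwheel '[{"claw":0,"dx":0,"dy":0,"dz":0,"rx":0,"ry":0,"rz":0.04},{"claw":0,"dx":0,"dy":0,"dz":0,"rx":0,"ry":0,"rz":0}]' ;python3 -c "
from plant import bot;o=bot.get_obs();print(o['moment'],o['contact_force'],o['tcp_rot'])"
```

```text
time: 13.0
tool_pos: [515.1, 77.8, 8.3]
tcp_rot: [3.14, -0.0, 2.034]
contact_force: [-0.8, 5.7, 2.7]
grip_width: 13.9
[0.90878534 0.0805023  0.33728927] [-0.75781748  5.73666443  2.67399275] [ 3.14042838e+00 -3.48962874e-04  2.03428297e+00]
```

```bash
python3 -m handwheel '[{"claw":0,"dx":0,"dy":0,"dz":0,"rx":0,"ry":0,"rz":0.03},{"claw":0,"dx":0,"dy":0,"dz":0,"rx":0,"ry":0,"rz":0}]' >/dev/null;python3 -c "
from plant import bot;o=bot.get_obs();print(o['moment'],o['contact_force'],o['tcp_rot'])"
python3 -m handwheel '[{"claw":40,"dx":0,"dy":0,"dz":0,"rx":0,"ry":0,"rz":0},{"claw":40,"dx":0,"dy":0,"dz":0,"rx":0,"ry":0,"rz":0},{"claw":40,"dx":0,"dy":0,"dz":0,"rx":0,"ry":0,"rz":0},{"claw":40,"dx":0,"dy":0,"dz":0,"rx":0,"ry":0,"rz":0},{"claw":60,"dx":0,"dy":0,"dz":-30,"rx":0,"ry":0,"rz":0},{"claw":60,"dx":0,"dy":0,"dz":-45,"rx":0,"ry":0,"rz":0},{"claw":60,"dx":0,"dy":0,"dz":-45,"rx":0,"ry":0,"rz":0},{"claw":60,"dx":0,"dy":0,"dz":-45,"rx":0,"ry":0,"rz":0},{"claw":60,"dx":0,"dy":0,"dz":-40,"rx":0,"ry":0,"rz":0},{"claw":60,"dx":0,"dy":0,"dz":0,"rx":0,"ry":0,"rz":0}]'; python3 look.py w5
```

```text
[0.91958046 0.06478682 0.64238208] [0.20659222 6.50260703 2.78741073] [ 3.14048337e+00 -2.19539346e-04  2.00520767e+00]
time: 14.2
tool_pos: [517.8, 76.9, 218.8]
tcp_rot: [3.131, 0.005, 2.001]
contact_force: [0.4, -0.9, -0.9]
grip_width: 60.6
14.2 [517.80837975  76.92012265 218.80573257] [3.13125424 0.00475286 2.00106851] [ 0.40233916 -0.90366106 -0.89778192] 60.56957153825926
```

Stop confirmed: the moment about z rose from 0.02 to 0.64 N m at about 1.36 rad of turn. Now go to look at the gauge, with the tool's y along the jig's x.

```bash
python3 -m handwheel '[{"claw":60,"dx":0,"dy":0,"dz":-12,"rx":0,"ry":0,"rz":0.13},{"claw":60,"dx":-43,"dy":0,"dz":0,"rx":0,"ry":0,"rz":0},{"claw":60,"dx":-43,"dy":0,"dz":0,"rx":0,"ry":0,"rz":0},{"claw":60,"dx":-43,"dy":0,"dz":0,"rx":0,"ry":0,"rz":0},{"claw":60,"dx":-43,"dy":0,"dz":0,"rx":0,"ry":0,"rz":0},{"claw":60,"dx":-43,"dy":0,"dz":0,"rx":0,"ry":0,"rz":0},{"claw":60,"dx":-43,"dy":0,"dz":0,"rx":0,"ry":0,"rz":0},{"claw":60,"dx":0,"dy":0,"dz":0,"rx":0,"ry":0,"rz":0},{"claw":60,"dx":0,"dy":0,"dz":0,"rx":0,"ry":0,"rz":0}]'; python3 look.py w6
```

```text
time: 15.15
tool_pos: [590.2, -170.0, 222.5]
tcp_rot: [-3.139, -0.003, 1.869]
contact_force: [-0.2, 0.7, -0.8]
grip_width: 59.8
15.15 [ 590.21512517 -169.9527268   222.47105489] [-3.13871030e+00 -2.98379639e-03  1.86892650e+00] [-0.19024131  0.66801158 -0.83457337] 59.82308524784585
```

View pics/w6.png

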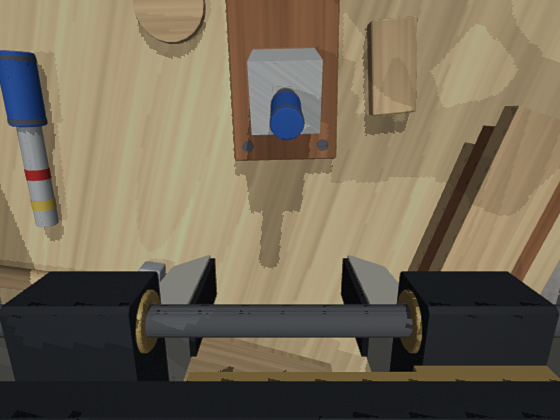

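Handle cap at (287,121), block upper face columns 248–322, board edges at columns 236 and 336 near the bottom.

Run:
```python
import pickle;from h import *
o,c=pickle.load(open("w6.pkl","rb"));f=c["frame"];H=cv2.cvtColor(f,cv2.COLOR_RGB2HSV)
b=near(cv2.inRange(H,(100,120,20),(130,255,255)),(287,115),mn=80);m=b[2];ys=np.nonzero(m.any(1))[0]
for y in ys[::4]: x=np.nonzero(m[y])[0];print(y,x.min(),x.max(),(x.min()+x.max())/2)
bot=ys.max();x=max(((np.nonzero(m[y])[0].max()-np.nonzero(m[y])[0].min(),y) for y in ys));print("bottom",bot,"widest",x)
r=x[0]/2+.5;cap=((lambda q:(q.min()+q.max())/2)(np.nonzero(m[bot-int(r)])[0]),bot-r+.5)
P=onz(c,[cap],152.9,o)[0];print("cap",cap,r,P)
br=cv2.inRange(H,(0,100,30),(12,255,255))
E0=[]
for side in(0,1):
    pts=[]
    for y in range(5,40):
        x=np.nonzero(br[y,215:350])[0]
        if len(x)>20: pts.append((215+(x.min() if side==0 else x.max()),y))
    for y in range(140,155):
        x=np.nonzero(br[y,215:350])[0]
        if len(x)>20: pts.append((215+(x.min() if side==0 else x.max()),y))
    W=onz(c,pts,18,o)[:,:2].astype(np.float32);l=cv2.fitLine(W,cv2.DIST_HUBER,0,.01,.01).ravel();l=l*np.sign(l[1]) if 0 else l
    d=l[:2]*np.sign(l[1]);yaw=np.arctan2(d[1],d[0])-np.pi/2;E0.append((l[2:],d));print("edge yaw",yaw,l[2:])
d=(E0[0][1]+E0[1][1])/2;n=np.array([d[1],-d[0]]);n/=np.linalg.norm(n)
s=[p@n for p,_ in E0];print("width",s[1]-s[0],"cap off centreline",P[:2]@n-np.mean(s))
F=onz(c,[(248,93),(322,93)],92,o);print("block w",np.linalg.norm(F[1]-F[0]),"blk mid off",F.mean(0)[:2]@n-np.mean(s))
```

```text
91 283 287 285.0
95 276 295 285.5
99 273 298 285.5
103 272 299 285.5
107 271 300 285.5
111 271 298 284.5
115 272 301 286.5
119 271 302 286.5
123 270 303 286.5
127 271 302 286.5
131 272 301 286.5
135 275 297 286.0
139 284 289 286.5
bottom 139 widest (np.int64(33), np.int64(124))
cap (np.float64(286.5), np.float64(122.5)) 17.0 [ 576.16309602 -105.3592442   152.9       ]
edge yaw 0.32268178 [511.93042 -81.19238]
edge yaw 0.31805944 [612.437    -45.719357]
width 106.56375 cap off centreline 0.07195466084249347
block w 61.7597250762391 blk mid off 0.3000814113584056
```

Jig yaw is 0.32 from both edges and the earlier corners, and the cap lies on the centre line within 0.1 mm. I tilt to the bore axis at a pre-grasp 100 mm out, allowing for the 30 mm finger offset.

```bash
python3 -m handwheel '[{"claw":50,"dx":0,"dy":0,"dz":0,"rx":0,"ry":0,"rz":-0.022},{"claw":50,"dx":30,"dy":3.5,"dz":0,"rx":0,"ry":0,"rz":0},{"claw":50,"dx":29.5,"dy":3.4,"dz":0,"rx":0,"ry":0,"rz":0},{"claw":50,"dx":0,"dy":0,"dz":44,"rx":0,"ry":0,"rz":0},{"claw":50,"dx":0,"dy":0,"dz":0,"rx":0,"ry":0.131,"rz":0},{"claw":50,"dx":0,"dy":0,"dz":0,"rx":0,"ry":0.131,"rz":0},{"claw":50,"dx":0,"dy":0,"dz":0,"rx":0,"ry":0,"rz":0},{"claw":50,"dx":0,"dy":0,"dz":0,"rx":0,"ry":0,"rz":0},{"claw":50,"dx":0,"dy":0,"dz":0,"rx":0,"ry":0,"rz":0}]'
cat > want.py <<'E'
import sys;from h import *;from plant import bot
y=.32;yh=np.array([-np.sin(y),np.cos(y),0]);xh=np.array([np.cos(y),np.sin(y),0])
a=-np.sin(np.radians(15))*yh+np.cos(np.radians(15))*np.array([0,0,1])
R=np.c_[np.cross(xh,-a),xh,-a];g=np.array([575.9,-104.8,152.9])-25*a
t=g-48.8*-a*-1+float(sys.argv[1])*a
o=bot.get_obs();T=wpose(o)
print("TCP",o["tool_pos"],"want",t,"tool shift",T[:3,:3].T@(t-T[:3,3]),"rotvec",Ro.from_matrix(T[:3,:3].T@R).as_rotvec(),"F",o["contact_force"],"M",o["moment"],"w",o["grip_width"],o["time"])
E
python3 want.py 100
```

```text
time: 16.1
tool_pos: [578.8, -109.6, 181.4]
tcp_rot: [3.141, -0.26, 1.895]
contact_force: [0.5, 0.8, -0.6]
grip_width: 50.0
TCP [ 578.75322314 -109.63492875  181.43724564] want [ 578.0330944  -111.23682136  178.20725665] tool shift [-2.07728835 -1.19422899  2.7885775 ] rotvec [-0.00044689  0.00145991  0.00384356] F [ 0.49714069  0.78119692 -0.60051215] M [-0.18245356 -0.02070938 -0.06703949] w 49.97109554342038 16.1
```

```bash
python3 -m handwheel '[{"claw":50,"dx":-2,"dy":-1.2,"dz":2.8,"rx":0,"ry":0,"rz":0.004},{"claw":50,"dx":0,"dy":0,"dz":25,"rx":0,"ry":0,"rz":0},{"claw":50,"dx":0,"dy":0,"dz":20,"rx":0,"ry":0,"rz":0},{"claw":50,"dx":0,"dy":0,"dz":0,"rx":0,"ry":0,"rz":0},{"claw":50,"dx":0,"dy":0,"dz":0,"rx":0,"ry":0,"rz":0}]' >/dev/null;python3 want.py 55
python3 - <<'E'
import cv2,numpy as np
from plant import bot
c=bot.capture("side")["frame"][150:250,270:370,::-1]
s=bot.capture("scene")["frame"][130:230,195:295,::-1]
w=bot.capture("wrist")["frame"][190:400,130:430,::-1]
a=cv2.resize(np.hstack([c,s]),(800,400),interpolation=cv2.INTER_CUBIC)
cv2.imwrite("pics/s7.png",np.vstack([a[:300],np.hstack([cv2.resize(w,(420,294)),np.zeros((294,380,3),np.uint8)])]))
E
```

```text
TCP [ 574.47373016 -100.83973721  134.91641765] want [ 574.36938264 -100.18121216  134.74059447] tool shift [0.59024315 0.10764221 0.33982881] rotvec [-0.00041973  0.00040699 -0.0010169 ] F [ 0.10731039 -0.69174867  0.37278984] M [-0.23158261 -0.04313993  0.01720908] w 49.87333015689066 16.6
```

View pics/s7.png

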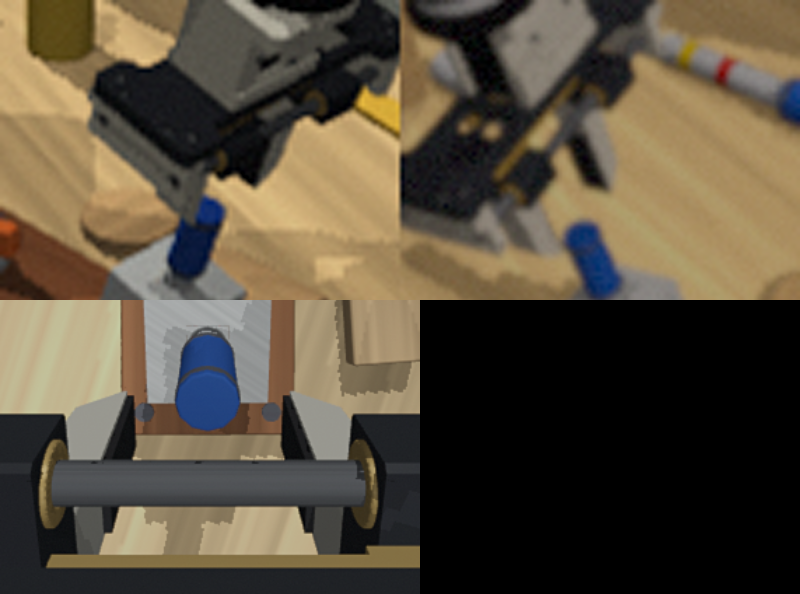

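The handle is centred between the fingers (crop column 207 of 208), its cap matches the predicted row within 4 px and the lean matches the tool. Descending and gripping.

```bash
python3 -m handwheel '[{"claw":50,"dx":1,"dy":0.1,"dz":15,"rx":0,"ry":0,"rz":0},{"claw":50,"dx":0,"dy":0,"dz":15,"rx":0,"ry":0,"rz":0},{"claw":50,"dx":0,"dy":0,"dz":15,"rx":0,"ry":0,"rz":0},{"claw":50,"dx":0,"dy":0,"dz":9,"rx":0,"ry":0,"rz":0},{"claw":50,"dx":0,"dy":0,"dz":0,"rx":0,"ry":0,"rz":0},{"claw":50,"dx":0,"dy":0,"dz":0,"rx":0,"ry":0,"rz":0}]' >/dev/null;python3 want.py 0; python3 -m handwheel '[{"claw":30,"dx":0,"dy":0,"dz":0,"rx":0,"ry":0,"rz":0},{"claw":0,"dx":0,"dy":0,"dz":0,"rx":0,"ry":0,"rz":0},{"claw":0,"dx":0,"dy":0,"dz":0,"rx":0,"ry":0,"rz":0},{"claw":0,"dx":0,"dy":0,"dz":0,"rx":0,"ry":0,"rz":0},{"claw":0,"dx":0,"dy":0,"dz":0,"rx":0,"ry":0,"rz":0},{"claw":0,"dx":0,"dy":0,"dz":0,"rx":0,"ry":0,"rz":0}]' >/dev/null;python3 want.py 0
```

```text
TCP [570.24449037 -87.37904883  83.03387205] want [569.89151272 -86.66880091  81.61467402] tool shift [ 0.39177986 -0.11309733  1.57381254] rotvec [ 0.00045732  0.00053113 -0.00188748] F [-0.37023758 -0.47031219  0.55643831] M [-0.1940404  0.0265819  0.0092953] w 50.023273901870475 17.35
TCP [569.92593873 -87.17821802  82.56494598] want [569.89151272 -86.66880091  81.61467402] tool shift [0.23193682 0.12710828 1.04582816] rotvec [-4.26240841e-06  8.64972072e-05 -1.99932323e-03] F [ 0.65007037 -1.17261691  2.6669685 ] M [-0.18866661 -0.00308413 -0.02239512] w 23.8921108896996 17.95
```

Gripped at 23.9 mm, the handle's width. Drawing out 10 mm first, watching the side forces.

```bash
cp want.py f.py
cat >> f.py <<'E'
print("tool F",T[:3,:3].T@o["contact_force"],"drawn",(T[:3,3]-np.array([569.93,-87.18,82.56]))@a, "off-axis",T[:3,:3].T@(T[:3,3]-np.array([569.93,-87.18,82.56])))
E
python3 -m handwheel '[{"claw":0,"dx":0,"dy":0,"dz":-3,"rx":0,"ry":0,"rz":0},{"claw":0,"dx":0,"dy":0,"dz":-3,"rx":0,"ry":0,"rz":0},{"claw":0,"dx":0,"dy":0,"dz":-4,"rx":0,"ry":0,"rz":0},{"claw":0,"dx":0,"dy":0,"dz":0,"rx":0,"ry":0,"rz":0},{"claw":0,"dx":0,"dy":0,"dz":0,"rx":0,"ry":0,"rz":0}]' >/dev/null;python3 f.py 10
```

```text
TCP [570.56471609 -89.51956412  92.03480512] want [570.70567089 -89.12560295  91.27393228] tool shift [0.12184203 0.25778978 0.82018295] rotvec [-0.00037406 -0.00016553 -0.00200017] F [ 0.551208   -0.00344954 -2.49065356] M [-0.35021699 -0.07472337 -0.04972521] w 23.60693450345117 18.45
tool F [-0.8146186   0.52465383  2.35973138] drawn 9.77841948011911 off-axis [ 0.1156253  -0.1373413  -9.77834981]
```

```bash
python3 -m handwheel '[{"claw":0,"dx":0,"dy":0,"dz":-5,"rx":0,"ry":0,"rz":0},{"claw":0,"dx":0,"dy":0,"dz":-5,"rx":0,"ry":0,"rz":0},{"claw":0,"dx":0,"dy":0,"dz":-5,"rx":0,"ry":0,"rz":0},{"claw":0,"dx":0,"dy":0,"dz":-5,"rx":0,"ry":0,"rz":0},{"claw":0,"dx":0,"dy":0,"dz":-3,"rx":0,"ry":0,"rz":0},{"claw":0,"dx":0,"dy":0,"dz":-2,"rx":0,"ry":0,"rz":0},{"claw":0,"dx":0,"dy":0,"dz":0,"rx":0,"ry":0,"rz":0},{"claw":0,"dx":0,"dy":0,"dz":0,"rx":0,"ry":0,"rz":0},{"claw":0,"dx":0,"dy":0,"dz":0,"rx":0,"ry":0,"rz":0}]' >/dev/null;python3 f.py 35
python3 - <<'E'
import cv2,numpy as np
from plant import bot
c=bot.capture("side")["frame"][160:270,250:360,::-1]
s=bot.capture("scene")["frame"][160:270,215:325,::-1]
cv2.imwrite("pics/s8.png",cv2.resize(np.hstack([c,s]),(800,400),interpolation=cv2.INTER_CUBIC))
E
```

```text
TCP [572.43548465 -95.55690583 115.90838615] want [572.74106631 -95.26760807 115.42207794] tool shift [0.04703015 0.38140037 0.51564614] rotvec [-0.00082513 -0.00058773 -0.00208524] F [ 0.61763608  0.10823974 -2.02284099] M [-0.2940871  -0.03408868  0.03322318] w 23.224266696575004 19.35
tool F [-0.61181085  0.62319892  1.92934871] drawn 34.474093465997726 off-axis [  0.20889709  -0.2856604  -34.47375268]
```

View pics/s8.png

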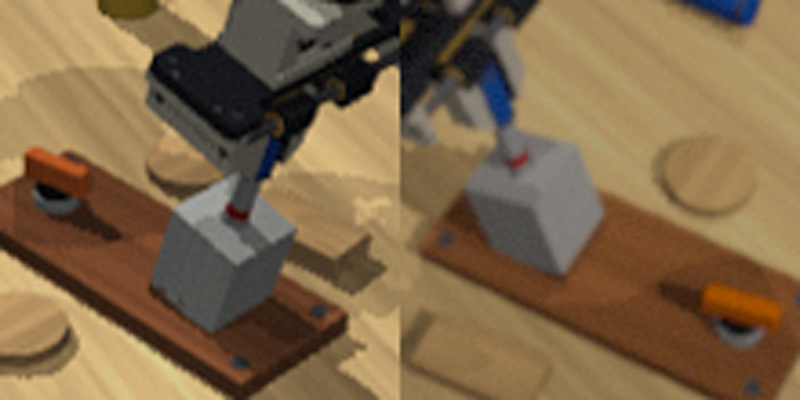

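The red ring is visible just above the block in both views, no yellow shows, and the knob is turned. Checking the ring's height by triangulation.

```bash
cat > ring.py <<'E'
from h import *;from plant import bot
y=.32;a=np.array([np.sin(y)*np.sin(np.radians(15)),-np.cos(y)*np.sin(np.radians(15)),np.cos(np.radians(15))])
mouth=np.array([575.9,-104.8,152.9])-63*a;L=[]
for n,k in(("side",(283,218)),("scene",(246,204))):
    c=bot.capture(n);H=cv2.cvtColor(c["frame"],cv2.COLOR_RGB2HSV)
    m=cv2.inRange(H,(0,110,60),(6,255,255))|cv2.inRange(H,(172,110,60),(180,255,255))
    b=near(m,k,mn=3);L.append(rays(c,b[0]));print(n,b[0],b[1])
    pj=lambda p:(lambda q:(q[:2]/q[2]).round(1))(c["camera_matrix"]@(c["view"]@np.r_[p,1])[:3])
    q0,q1=pj(mouth),pj(mouth+30*a);t=(b[0]-q0)@(q1-q0)/((q1-q0)@(q1-q0))*30;print(" mouth px",q0,"ring expected",pj(mouth+12*a),"ring along axis mm",t)
x,e=tri(L);print("ring",x,e,"along axis",(x-mouth)@a)
o=bot.get_obs();print(o["time"],o["contact_force"],o["grip_width"])
E
python3 ring.py
```

```text
side [314.8 218.4] [314 218   3   2   5]
 mouth px [315.2 219.6] ring expected [316.4 216.2] ring along axis mm 3.297974927675979
scene [247.2 203.7] [245 202   5   4  10]
 mouth px [247.4 205.9] ring expected [246.  202.8] ring along axis mm 7.2000000000000774
ring [568.52770735 -91.49775022  97.54229276] [np.float64(0.3578750280214654), np.float64(0.3578750280216197)] along axis 5.660240216593767
19.55 [-0.27353994  0.08578014 -0.82182983] 23.439479423926564
```

The fixed views give 3–7 mm along the axis, biased low because they see the ring's near surface. The wrist camera sees the shank closer, so I use that to settle it.

```bash
python3 look.py w9
python3 - <<'E'
import pickle;from h import *
o,c=pickle.load(open("w9.pkl","rb"));f=c["frame"]
cv2.imwrite("pics/w9c.png",cv2.resize(f[190:270,230:330,::-1],(700,560),interpolation=cv2.INTER_NEAREST))
Mi=np.linalg.inv(c["mount"])
def pj(p):q=c["camera_matrix"]@(Mi@np.r_[p,1])[:3];return (q[:2]/q[2]).round(1)
for z,n in((23.7,"mouth x=8.75"),(15.7,"ring low"),(7.7,"ring top"),(-23.8,"handle low")):print(n,pj([8.75 if z>20 else 8 if z>0 else 12,0,z]),((pj([8,0,z])-[230,190])*7))
H=cv2.cvtColor(f,cv2.COLOR_RGB2HSV)
for y in range(205,262,1):print(y,f[y,279].tolist(),end=' ')
E
```

```text
19.55 [572.53816958 -95.61759246 115.97867179] [-3.14040431 -0.26221916  1.88863522] [-0.27353994  0.08578014 -0.82182983] 23.439479423926564
mouth x=8.75 [278.2 221.3] [337.4 226.8]
ring low [278.2 226.5] [337.4 255.5]
ring top [278.2 230.9] [337.4 286.3]
handle low [278.2 244.3] [337.4 433.3]
205 [177, 179, 179] 206 [174, 177, 177] 207 [172, 175, 175] 208 [170, 173, 172] 209 [168, 171, 171] 210 [168, 172, 171] 211 [170, 173, 172] 212 [172, 175, 175] 213 [174, 176, 176] 214 [176, 178, 178] 215 [174, 177, 177] 216 [174, 177, 178] 217 [176, 179, 179] 218 [158, 160, 159] 219 [160, 163, 164] 220 [102, 105, 105] 221 [86, 88, 90] 222 [141, 144, 146] 223 [143, 146, 148] 224 [142, 146, 148] 225 [142, 147, 149] 226 [140, 97, 96] 227 [138, 37, 36] 228 [138, 32, 30] 229 [139, 34, 33] 230 [138, 35, 34] 231 [138, 81, 81] 232 [142, 151, 152] 233 [141, 147, 149] 234 [141, 145, 147] 235 [141, 144, 146] 236 [141, 144, 147] 237 [141, 144, 146] 238 [141, 144, 146] 239 [141, 145, 147] 240 [141, 145, 146] 241 [141, 144, 146] 242 [141, 144, 145] 243 [142, 145, 146] 244 [142, 145, 147] 245 [144, 147, 149] 246 [144, 147, 149] 247 [90, 93, 96] 248 [67, 68, 71] 249 [68, 71, 80] 250 [44, 71, 124] 251 [36, 73, 140] 252 [38, 73, 139] 253 [39, 74, 138] 254 [37, 73, 137] 255 [38, 72, 137] 256 [39, 73, 138] 257 [38, 73, 137] 258 [38, 73, 137] 259 [38, 73, 137] 260 [38, 73, 137] 261 [37, 72, 137]
```

View pics/w9c.png

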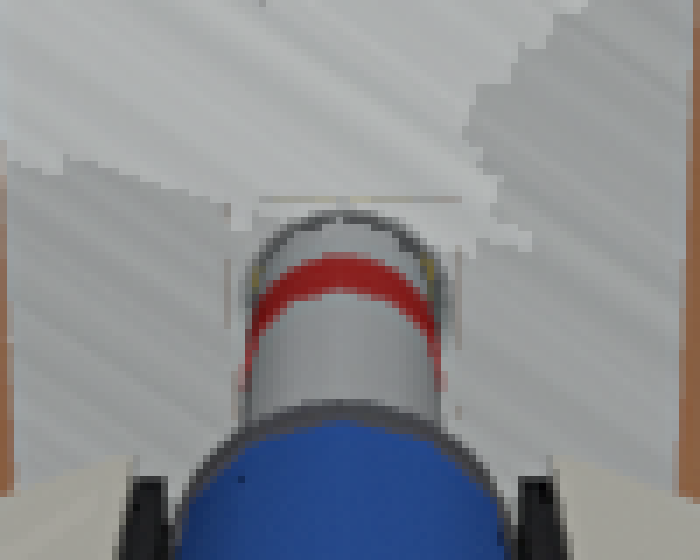

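The wrist view matches the prediction: mouth edge at row 221, then about 8 mm of bare shank, then the whole red ring at rows 226–231. Yellow shows only as slivers down inside the bore clearance. The shank is centred and the forces are near zero, so I'm handing in.

```bash
python3 f.py 35; python3 -c "
from plant import bot;print(bot.close_job())"
```

```text
TCP [572.56112727 -95.62595689 116.02809948] want [572.74106631 -95.26760807 115.42207794] tool shift [0.11736666 0.28366245 0.65864612] rotvec [-0.00056841 -0.00039369 -0.00205645] F [ 0.50520725 -0.22040336 -1.82711985] M [-0.30645905 -0.0662295  -0.01009558] w 23.773574608313282 19.6
tool F [-0.82829631  0.41288147  1.66902159] drawn 34.61692143089986 off-axis [  0.13197721  -0.17919057 -34.6167759 ]
the job is handed in; nothing more can be done
None
```

The job is handed in, with every step done in the order asked at about 19.6 s of the 54 s allowed.

- **Screw pressed:** I pushed the knob with closed fingers. It slid at about 4 N for about 6 mm, then the force rose to 22 N with no further travel.
- **Screw turned:** I gripped the bar and turned it clockwise about 1.36 rad. The moment then rose from 0.02 to 0.64 N m, which shows it reached the stop.
- **Gauge drawn:** I gripped the blue handle in line with the bore and drew it 34.6 mm, with only 0.2 mm of drift off the axis. Side force was under 1 N and axial force about 2 N, so it carries the gauge's weight and is not wedged.
- **Last wrist picture:** About 8 mm of bare shank shows between the block and the whole red ring, as predicted. Yellow shows only as slivers down inside the bore gap.

**What disagreed:**
- The real fingertips lie about 30 mm behind the reported TCP. Three camera views showed this and the first contact with the knob confirmed it, so I allowed for it in every later move.
- The two fixed cameras put the red ring 3–7 mm outside the mouth, against 12 mm expected. I put this down to their seeing the ring's near surface, because the closer wrist view matched the prediction.
- I viewed 13 pictures against a budget of 10: one was spoiled by a refused move, and several went to sorting out the fingertip offset.

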